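Stroke the wheels of a roller lane to check that they run free

TASK

Before the empty roller lane is loaded, check that its wheels run free: stroke a fingertip lightly over the tops of the white wheels of both rails, moving down the lane towards the orange stop, so that all ten wheels visibly turn the way the bins travel (tops towards the stop) and none is rolled backwards. Press only lightly; the rails merely hang on the frame, so do not shift or lift them, and leave the bin, the pulley and the bolt where they are.

Things in the scene. Friction and masses are not known exactly. Their poses are not given: they have to be found in the camera images.
- stop (a point): centre of the upper edge of the orange stop, a 240 mm wide upright plate across the low end of the lane, its edge about 27 mm above the nearest wheel tops. The lane's aluminium frame (two cross bars on four posts, lower than the wheels) is bolted down. Axes: x level from the stop towards the loading end, z up
- rail_a: loose roller rail, left of the two seen from the stop: steel channel 300 x 26 mm, 0.5 kg, its ends hooked over the frame's cross bars by weight alone. 5 white wheels, 30 mm in diameter, 16 mm wide, 50 mm apart, tops 9 mm above the channel. Origin: top of the middle wheel; x level from stop to loading end, z up; falls 0.07 rad to the stop, 60 mm past the last wheel. Rails 80-120 mm apart
- top_a1 (a point): highest point of wheel 1 of rail a, the wheel nearest the loading end
- top_a5 (a point): highest point of wheel 5 of rail a, the wheel nearest the stop end
- wheel_a1 (a joint): turn of wheel 1 of rail a (1 = loading end, 5 = stop end), rad, 0 at the start, growing as its top moves towards the stop; endless, stays where it is left; a drag of 0.2 N at the rim turns it
- wheel_a2 (a joint): turn of wheel 2 of rail a (1 = loading end, 5 = stop end), rad, 0 at the start, growing as its top moves towards the stop; endless, stays where it is left; a drag of 0.2 N at the rim turns it
- wheel_a3 (a joint): turn of wheel 3 of rail a (1 = loading end, 5 = stop end), rad, 0 at the start, growing as its top moves towards the stop; endless, stays where it is left; a drag of 0.2 N at the rim turns it
- wheel_a4 (a joint): turn of wheel 4 of rail a (1 = loading end, 5 = stop end), rad, 0 at the start, growing as its top moves towards the stop; endless, stays where it is left; a drag of 0.2 N at the rim turns it
- wheel_a5 (a joint): turn of wheel 5 of rail a (1 = loading end, 5 = stop end), rad, 0 at the start, growing as its top moves towards the stop; endless, stays where it is left; a drag of 0.2 N at the rim turns it
- rail_b: loose roller rail, right of the two seen from the stop: steel channel 300 x 26 mm, 0.5 kg, its ends hooked over the frame's cross bars by weight alone. 5 white wheels, 30 mm in diameter, 16 mm wide, 50 mm apart, tops 9 mm above the channel. Origin: top of the middle wheel; x level from stop to loading end, z up; falls 0.07 rad to the stop, 60 mm past the last wheel. Rails 80-120 mm apart
- top_b1 (a point): highest point of wheel 1 of rail b, the wheel nearest the loading end
- top_b5 (a point): highest point of wheel 5 of rail b, the wheel nearest the stop end
- wheel_b1 (a joint): turn of wheel 1 of rail b (1 = loading end, 5 = stop end), rad, 0 at the start, growing as its top moves towards the stop; endless, stays where it is left; a drag of 0.2 N at the rim turns it
- wheel_b2 (a joint): turn of wheel 2 of rail b (1 = loading end, 5 = stop end), rad, 0 at the start, growing as its top moves towards the stop; endless, stays where it is left; a drag of 0.2 N at the rim turns it
- wheel_b3 (a joint): turn of wheel 3 of rail b (1 = loading end, 5 = stop end), rad, 0 at the start, growing as its top moves towards the stop; endless, stays where it is left; a drag of 0.2 N at the rim turns it
- wheel_b4 (a joint): turn of wheel 4 of rail b (1 = loading end, 5 = stop end), rad, 0 at the start, growing as its top moves towards the stop; endless, stays where it is left; a drag of 0.2 N at the rim turns it
- wheel_b5 (a joint): turn of wheel 5 of rail b (1 = loading end, 5 = stop end), rad, 0 at the start, growing as its top moves towards the stop; endless, stays where it is left; a drag of 0.2 N at the rim turns it
- bin: loose grey parts bin with green bolts, 150 x 100 x 70 mm, beside the lane; origin under its centre; leave alone
- pulley: loose black belt pulley lying flat, 66 mm across, 30 mm high; origin under its centre; leave alone
- bolt: loose blue-coated hex bolt lying on the bench, 83 mm long, 25 mm over the head; origin under its middle; leave alone

How it is judged:
By the outcome, as a careful person would: the job done as asked, in the order asked, and still so for the second after the job is handed in, with the robot touching nothing.
It also fails if it takes over 62 s, if anything falls off the work surface, if the arm or the gripper's body presses on something with over 40 N, if the wrist force passes 120 N, or if a joint passes its speed limit or range.

ROBOT

A 6-joint arm with a two-finger parallel gripper is mounted at the origin on the work surface. World frame = base frame: x ahead of the robot, y to its left, z up, the work surface at z = 0. Lengths are in m, angles in degrees, forces in N, time in s.
With the tool pointing down it reaches from about 0.25 to 0.725 m from the base axis. Payload 9.7 kg.
Tool frame: the origin (TCP) lies at the very end of the fingers, on their centre line; the grasp point (between the pads) lies 19 mm behind it; x points along the fingers, z is the direction in which the jaws open and shut, and the axes are right-handed (so a half turn about x gives the same grasp; the last joint's range is limited). The gripper opens to 85 mm and grips with 20 to 120 N. Pads are 22 mm wide; open, the fingers measure 114 mm over their backs; the gripper's body (76 mm by 85 mm) begins 54 mm behind the grasp point. The pads swing forward as they close: fully open they stand 13 mm farther back than shut.
Start: joints at [70.932, 4.979, 10.078, 95.1, 0, 90], TCP at [0.18, 0.52, 0.231] pointing down, gripper open.
Joint ranges: [-179.16, 179.16], [-48.56, 103.87], [-65.8, 70.77], [-126.05, 130.52], [-82.76, 87.17], [-180, 180]. Speed limits (degrees/s): [127.2, 127.2, 147.25, 180, 180, 180].

INTERFACE

Orientations are given as [roll, pitch, yaw] about the fixed x, y, z axes, in that order (R = Rz(yaw) Ry(pitch) Rx(roll)).
In Python, from workcell import sensors, vision, job_done gives the robot as it stands.
- The arm moves only by the tool carry_out, never from a script. Its argument "increments" is a list of rows, each a list of 7 numbers: the turn, a rotation vector about the tool's x, y, z in degrees, then the shift along the tool's x, y, z in mm, then the opening in per cent of the stroke, from 0 (shut) to 100 (fully open). A call has 1 to 12 rows; each row shifts and turns the commanded pose from where the row before left it, along the tool's axes as they then stand; what a row does not reach is not made up. A row lasts 1/8 s, in which the tool goes at most 62.5 mm and 10.7 degrees, less where a joint would pass 70% of its speed; a pose out of reach is approached as far as the arm can. A call is refused whole if a number of a shift passes 62.5 or a number of a turn 10.7, either way. A call with a gripper value outside its range is refused whole. The fingers move at their own pace and stop on an object; "squeeze" is the grip in N (left out, the last holds). Time passes only in rows, so rows that do not move let the fingers close. It gives the time, the measured TCP pose, the force and the opening at its end, in the units of the state.
- sensors.get_obs(): the state, without advancing time (a new reading comes with each control period).
- vision.camera(name): name is "side" or "top" or "wrist"; returns the picture (420x560x3 uint8, red, green, blue); there is no depth.
- vision.calibration(name): a dict with "camera_matrix" (3x3 intrinsics, pixels), "extrinsics" (4x4, takes a point from world to camera coordinates); the wrist camera has in their place "mount" (4x4, takes a point from camera to tool coordinates, whose origin is the TCP and whose axes are the tool frame's). Camera axes: x right, y up, looking along -z (the intrinsics and any distortion apply to the point x, -y, -z); pixel columns grow to the right and rows downward; lengths in m; the calibration is good to about 2 mm. A picture is of the moment at which its call begins: read the wrist's pose just before it. calibration takes no time and is no camera call.
- job_done(): hands the job in, once; it reports no verdict.
The state is a dict: "time": time; "q": joint angles; "qd": joint speeds; "joint_efforts": joint torques, N m; "ee_pos": TCP position; "tcp_rot": TCP orientation; "wrist_force": force on the tool from outside, world axes, zero at the start; "torque": the same for the moment, N m; "opening": finger opening in m.
Only numpy, scipy, OpenCV 4.12 (cv2) and the standard library are available. Lean on these libraries where they do the work, as an engineer would, in place of code of your own. Each camera call takes 0.05 s, during which the arm holds its last target.

## Working session

There is one attempt and no reset: what is moved stays moved. The work goes in short steps, Python scripts to look and compute and a tool call to move; the robot and the scene stay as the last step left them, time stands still between calls to the robot, and variables do not carry over. Pictures are saved under pics/ and viewed, and the job is handed in when it is done.

Besides the shell and the picture viewer there is one more tool, called after "Request:" as name(argument=value, ...) on one line, values as JSON. carry_out: Moves the arm, as the interface text tells. Its arguments: {"type":"object","properties":{"increments":{"type":"array"},"squeeze":{"type":"number"}},"required":["increments"]}

```bash
mkdir -p pics; ls
python3 - <<'E'
from workcell import sensors, vision
import cv2
o=sensors.get_obs(); print(o)
for n in ["side","top","wrist"]:
    im=vision.camera(n); cv2.imwrite(f"pics/{n}0.png",im[:,:,::-1]); print(n,vision.calibration(n))
E
```

```text
pics
{'time': 0.0, 'q': array([7.09313432e+01, 5.01129169e+00, 1.00350366e+01, 9.51004338e+01,
       1.79203416e-04, 8.99989076e+01]), 'qd': array([ 0.059515  , -0.0467053 , -0.04995576, -0.01378021,  0.0073042 ,
       -0.05623902]), 'joint_efforts': array([-1.75739129e-03, -5.20393181e+01,  4.64802074e+01,  1.63002958e-02,
       -1.93354858e-04,  3.30359718e-06]), 'ee_pos': array([0.1796088 , 0.5196011 , 0.23058646]), 'tcp_rot': array([ 179.86502151,   89.92331089, -109.20254301]), 'wrist_force': array([0.64191493, 0.81844348, 0.18311178]), 'torque': array([ 0.00990322, -0.02879725,  0.07120309]), 'opening': 0.08528803826110709}
side {'camera_matrix': array([[382.907368  ,   0.        , 283.75742212],
       [  0.        , 382.907368  , 216.44361231],
       [  0.        ,   0.        ,   1.        ]]), 'extrinsics': array([[ 0.85443808, -0.51952847, -0.00507207, -0.4581489 ],
       [ 0.3620181 ,  0.58833092,  0.72305575, -0.29338847],
       [-0.37266399, -0.61964255,  0.69077106, -0.57789541],
       [ 0.        ,  0.        ,  0.        ,  1.        ]])}
top {'camera_matrix':
[... 245 characters left out ...]
43426, -0.02557785,  0.16812225, -0.57458345],
       [-0.16878479, -0.02641514,  0.98529891, -0.83226564],
       [ 0.        ,  0.        ,  0.        ,  1.        ]])}
wrist {'camera_matrix': array([[376.71362861,   0.        , 279.88376335],
       [  0.        , 376.71362861, 215.67527019],
       [  0.        ,   0.        ,   1.        ]]), 'mount': array([[-1.37421379e-04,  3.19110991e-01, -9.47717340e-01,
        -1.43856564e-01],
       [ 8.66988697e-04,  9.47717031e-01,  3.19110761e-01,
         8.21180762e-02],
       [ 9.99999615e-01, -7.77807581e-04, -4.06902203e-04,
         5.04659647e-04],
       [ 0.00000000e+00,  0.00000000e+00,  0.00000000e+00,
         1.00000000e+00]])}
```

View pics/side0.png

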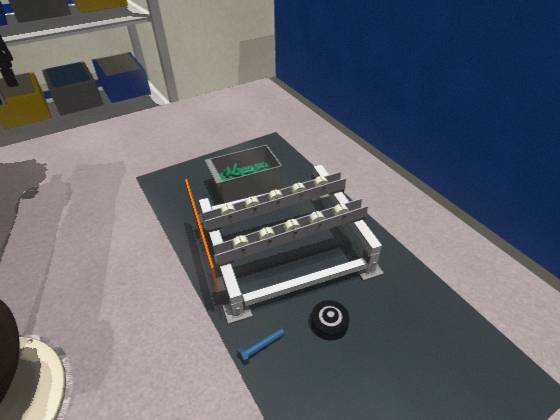

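View pics/top0.png

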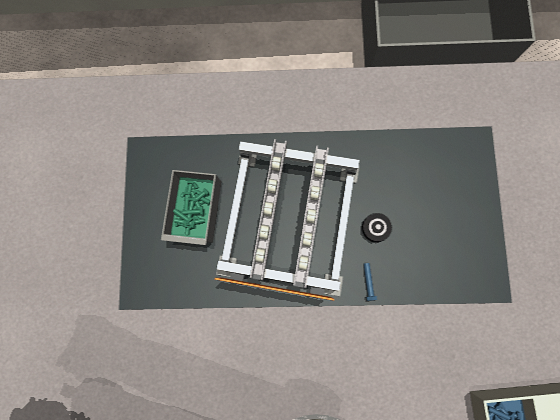

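View pics/wrist0.png

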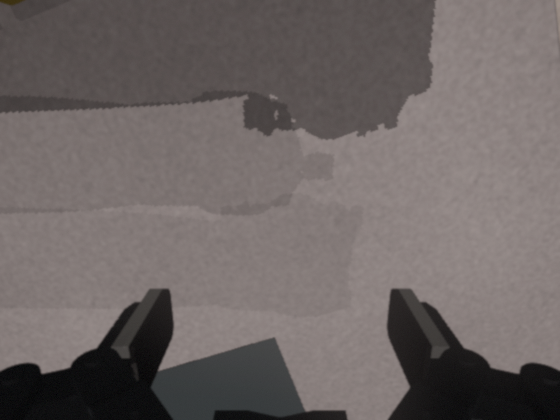

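The side view shows the lane with the stop at left (about 200,235) and ten white wheels. The top view shows rail a at left (275,145 to 258,275) and rail b at right (320,155 to 303,280), with the stop at the bottom.

Run:
```python
import cv2
a=cv2.imread("pics/top0.png")[130:310,205:375]; b=cv2.imread("pics/side0.png")[155:325,180:390]
cv2.imwrite("pics/topz.png",cv2.resize(a[:150],None,fx=4,fy=4,interpolation=cv2.INTER_CUBIC))
cv2.imwrite("pics/sidez.png",cv2.resize(b[:120],None,fx=3.8,fy=3.8,interpolation=cv2.INTER_CUBIC))
```

```text
(no output)
```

View pics/topz.png

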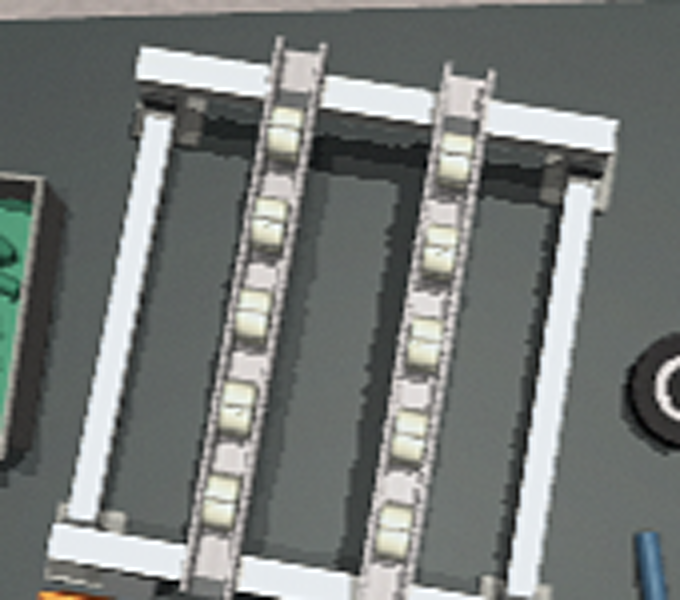

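View pics/sidez.png

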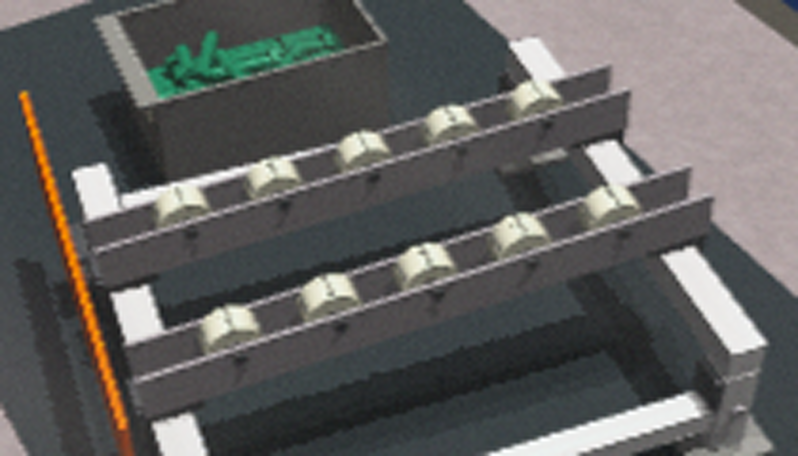

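```bash
cat > h.py <<'E'
import numpy as np, cv2
from workcell import vision
def P(n):
    c=vision.calibration(n); return c["camera_matrix"],c["extrinsics"]
def ray(n,uv):
    K,E=P(n); d=np.array([(uv[0]-K[0,2])/K[0,0],-(uv[1]-K[1,2])/K[1,1],-1.]); R=E[:3,:3]
    d=R.T@d; return -R.T@E[:3,3], d/np.linalg.norm(d)
def proj(n,p):
    K,E=P(n); q=E[:3,:3]@np.asarray(p)+E[:3,3]; return np.array([K[0,2]+K[0,0]*q[0]/-q[2],K[1,2]+K[1,1]*q[1]/q[2]])
def onz(n,uv,z):
    o,d=ray(n,uv); return o+d*(z-o[2])/d[2]
def tri(u,v,a="top",b="side"):
    o,d=ray(a,u);p,e=ray(b,v); A=np.stack([d,-e],1); s=np.linalg.lstsq(A,p-o,rcond=None)[0]
    x,y=o+s[0]*d,p+s[1]*e; return (x+y)/2,np.linalg.norm(x-y)
E
python3 - <<'E'
from h import *
for n,(r0,r1,c0,c1) in {"top":(140,290,240,330),"side":(165,260,205,355)}.items():
    im=cv2.imread(f"pics/{n}0.png").astype(int); B,G,R=im[...,0],im[...,1],im[...,2]
    m=((R-B>12)&(R>130)&(abs(R-G)<25)).astype(np.uint8); z=np.zeros_like(m); z[r0:r1,c0:c1]=m[r0:r1,c0:c1]
    z=cv2.morphologyEx(z,cv2.MORPH_CLOSE,np.ones((3,3),np.uint8))
    k,l,s,c=cv2.connectedComponentsWithStats(z)
    print(n); 
    for i in range(1,k):
        if s[i,4]>8: print(s[i],c[i].round(1))
im=cv2.imread("pics/top0.png").astype(int)
for n in("top","side"):
    im=cv2.imread(f"pics/{n}0.png").astype(int);m=((im[...,2]>180)&(im[...,0]<80)&(im[...,1]<150)&(im[...,1]>50)).astype(np.uint8)
    k,l,s,c=cv2.connectedComponentsWithStats(m)
    for i in range(1,k):
        if s[i,4]>30: print(n,"orange",s[i],c[i]); print(cv2.minAreaRect(np.argwhere(l==i)[:,::-1].astype(np.float32)))
E
```

```text
top
[272 157   9  13  81] [275.9 162. ]
[314 163  10  12  79] [318.4 168.6]
[268 179   9  12  83] [272.  184.7]
[310 186  10  12  85] [314.5 191.6]
[264 202   9  12  72] [267.7 207.4]
[307 209   9  14  80] [310.8 215. ]
[260 225   9  13  85] [263.8 230.7]
[303 232   9  13  80] [307.4 238.5]
[255 249  10  13  79] [259.4 254.7]
[299 256   9  14  88] [302.9 261.9]
side
[323 165  32  35 442] [345.3 176.2]
[315 176  12   9  60] [319.6 179.3]
[292 183  13   9  66] [297.5 186.4]
[269 190  13   8  68] [274.5 192.9]
[245 196  14  12  76] [250.6 200.3]
[334 203  14  11  81] [339.5 207.4]
[221 204  14  10  74] [226.8 207.4]
[310 211  14  12  82] [315.4 215.4]
[285 219  15  12  89] [290.8 223.3]
[259 227  15  12  88] [265.5 231.4]
[233 235  15  11  92] [239.5 239.4]
side orange [185 180  28  88 184] [199.04891304 224.5326087 ]
((198.79798889160156, 223.41143798828125), (91.08686065673828, 2.176135778427124), 73.44293212890625)
```

Request:
carry_out(increments=[[0, 0, 0, 0, 0, 0, 0], [0, 0, 0, 0, 0, 0, 0], [0, 0, 0, 0, 0, 0, 0], [0, 0, 0, 0, 0, 0, 0]], squeeze=40)

```text
time: 0.65
ee_pos: [0.1797, 0.5198, 0.2313]
tcp_rot: [156.8, 90.0, -132.3]
wrist_force: [0.7, -0.4, 0.7]
opening: 0.012
```

Run:
```python
from h import *
tp={'a':[(275.9,162),(272,184.7),(267.7,207.4),(263.8,230.7),(259.4,254.7)],'b':[(318.4,168.6),(314.5,191.6),(310.8,215),(307.4,238.5),(302.9,261.9)]}
sd={'a':[(319.6,179.3),(297.5,186.4),(274.5,192.9),(250.6,200.3),(226.8,207.4)],'b':[(339.5,207.4),(315.4,215.4),(290.8,223.3),(265.5,231.4),(239.5,239.4)]}
for r in 'ab':
    X=[]
    for u,v in zip(tp[r],sd[r]):
        p,g=tri(np.array(u)+.0,v); X.append(p); print(r,p.round(4),round(g*1000,1))
    X=np.array(X); f=[np.polyfit(range(5),X[:,i],1) for i in range(3)]; d=[-q[0] for q in f]
    print("dir",np.array(d)/np.linalg.norm(d),"pitch mm",1000*np.linalg.norm(d),"yaw",np.degrees(np.arctan2(d[1],d[0])),"slope",d[2]/np.hypot(d[0],d[1]))
# stop ends
print(onz("side",(186,180),.15),onz("side",(213,267),.15))
for n in ("top","side"): print(n,ray(n,(280,210)))
```

```text
a [0.6688 0.0726 0.1182] 2.1
a [0.6206 0.0819 0.1135] 1.9
a [0.5722 0.0919 0.1104] 2.2
a [0.5229 0.1012 0.1064] 3.1
a [0.474  0.111  0.1028] 1.2
dir [ 0.97822823 -0.19306749  0.07612142] pitch mm 49.80991100225866 yaw -11.164662067218288 slope 0.07634292169701243
b [ 0.6517 -0.0174  0.1178] 2.2
b [ 0.603  -0.0077  0.1132] 2.2
b [0.5539 0.0014 0.1099] 1.7
b [0.5049 0.01   0.1074] 1.7
b [0.4569 0.0206 0.1033] 1.5
dir [ 0.97967913 -0.18800741  0.06987138] pitch mm 49.78859396814597 yaw -10.863393284776459 slope 0.07004256842802721
[0.4220696  0.17425633 0.15      ] [ 0.37990683 -0.05061077  0.15      ]
top (array([0.42720266, 0.03370295, 0.91876811]), array([ 0.17026109,  0.03887565, -0.98463183]))
side (array([ 0.28231099, -0.42350048,  0.60900588]), array([ 0.37030133,  0.63452074, -0.6784249 ]))
```

```bash
cat >> h.py <<'E'
from scipy.spatial.transform import Rotation as Ro
from workcell import sensors
def pose():
    o=sensors.get_obs(); return o,o["ee_pos"],Ro.from_euler("xyz",o["tcp_rot"],degrees=True).as_matrix()
def to(p):
    o,e,R=pose(); return (R.T@(np.asarray(p)-e)*1000).round(1)
E
python3 - <<'E'
from h import *
o,e,R=pose(); print(R.round(3),o["opening"],o["q"].round(1),o["wrist_force"])
print("yaw of y",np.degrees(np.arctan2(R[1,1],R[0,1])))
E
```

```text
[[-0.    -0.945  0.327]
 [-0.     0.327  0.945]
 [-1.     0.    -0.   ]] 0.011976660453096491 [70.9  5.  10.1 95.1  0.  90. ] [ 0.74671314 -0.37631603  0.67050066]
yaw of y 160.93064667994713
```

Request:
carry_out(increments=[[-8, 0, 0, 0, 0, 0, 0], [0, 0, 0, 3, -42, -25, 0], [0, 0, 0, 3, -42, -25, 0], [0, 0, 0, 3, -42, -25, 0], [0, 0, 0, 3, -42, -25, 0], [0, 0, 0, 3, -42, -25, 0], [0, 0, 0, 3, -42, -25, 0], [0, 0, 0, 3, -42, -25, 0], [0, 0, 0, 3, -42, -25, 0], [0, 0, 0, 3, -42, -25, 0], [0, 0, 0, 3, -42, -25, 0], [0, 0, 0, 3, -42, -25, 0]])

```text
time: 2.15
ee_pos: [0.5814, 0.16, 0.1982]
tcp_rot: [-40.1, 90.0, 38.8]
wrist_force: [0.7, 0.1, 0.8]
opening: -0.0001
```

Run:
```python
from h import *
o,e,R=pose(); print(e,R.round(3),o["opening"],o["wrist_force"])
print("yaw of y",np.degrees(np.arctan2(R[1,1],R[0,1])))
print(to((.693,.068,.150)))
```

```text
[0.58139355 0.16002114 0.19824637] [[ 0.    -0.981  0.192]
 [ 0.     0.192  0.981]
 [-1.    -0.     0.   ]] -7.070839083663156e-05 [0.7050688  0.06327173 0.76102547]
yaw of y 168.9267385465633
[  48.3 -127.2  -68.9]
```

Request:
carry_out(increments=[[0, 0, 0, 8, -32, -17, 0], [0, 0, 0, 8, -32, -17, 0], [0, 0, 0, 8, -32, -17, 0], [0, 0, 0, 8, -31, -18, 0], [0, 0, 0, 8, 0, 0, 0], [0, 0, 0, 8, 0, 0, 0], [0, 0, 0, 0, 0, 0, 0], [0, 0, 0, 0, 0, 0, 0]])

```text
time: 3.15
ee_pos: [0.6914, 0.0698, 0.1511]
tcp_rot: [-70.3, 90.0, 8.7]
wrist_force: [-0.7, 0.2, 0.0]
opening: 0.0003
```

Run:
```python
from h import *
o,e,R=pose(); print(e,o["wrist_force"],"yaw",np.degrees(np.arctan2(R[1,1],R[0,1])),to((.693,.068,.150)))
a=vision.camera("side")[:,:,::-1];w=vision.camera("wrist")[:,:,::-1]
cv2.imwrite("pics/s1.png",cv2.resize(a[120:270,180:390],None,fx=3.8,fy=3.8,interpolation=cv2.INTER_CUBIC)); cv2.imwrite("pics/w1.png",w)
print(proj("side",e))
```

```text
[0.69139664 0.069827   0.15106989] [-0.71159643  0.24378469  0.01778711] yaw 168.9834231185621 [ 1.1 -1.9 -1.5]
[331.00528636 163.43107526]
```

View pics/s1.png

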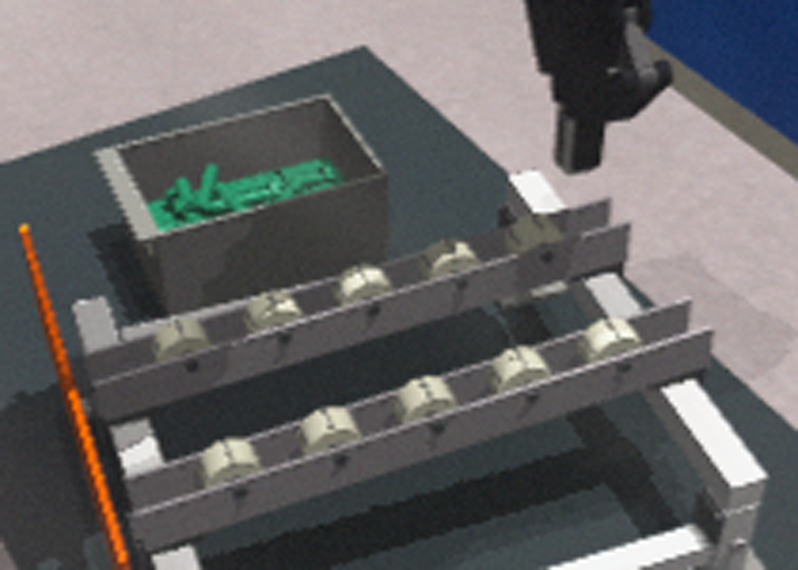

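View pics/w1.png

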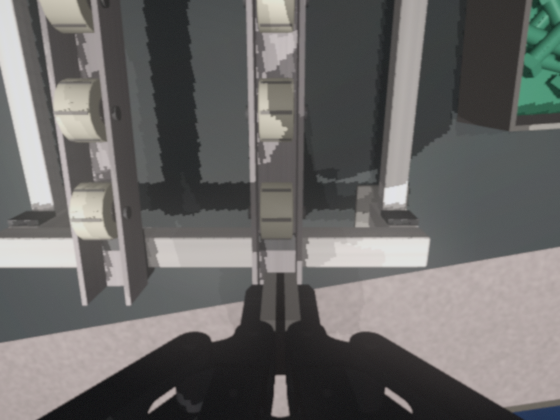

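Wrist view: the fingertip (col 280) is nearly centred on rail a (wheels at col 277), 25 mm up-lane of wheel 1. Side view: the tip hangs above the loading end. I'll descend next to the lane start, still above the wheel tops.

Request:
carry_out(increments=[[0, 0, 0, 10, 0, -2, 0], [0, 0, 0, 10, 0, 0, 0], [0, 0, 0, 6, 0, 0, 0], [0, 0, 0, 2, 0, 0, 0], [0, 0, 0, 0, 0, 0, 0], [0, 0, 0, 0, 0, 0, 0]])

```text
time: 4.0
ee_pos: [0.6915, 0.0672, 0.1227]
tcp_rot: [-73.5, 90.0, 5.5]
wrist_force: [0.5, 0.6, 0.4]
opening: -0.0001
```

Run:
```python
from h import *
o,e,R=pose(); print(e,o["wrist_force"],o["torque"])
a=vision.camera("side")[:,:,::-1]
cv2.imwrite("pics/s2.png",cv2.resize(a[150:210,230:370],None,fx=5.5,fy=5.5,interpolation=cv2.INTER_CUBIC))
o,e,R=pose(); print(e,o["wrist_force"])
```

```text
[0.69145698 0.06722428 0.12268224] [0.5091547  0.58903675 0.36035375] [-0.00835712  0.01310783  0.06682666]
[0.6914566  0.06719752 0.12265664] [-0.62761268 -0.78648297  0.0850644 ]
```

View pics/s2.png

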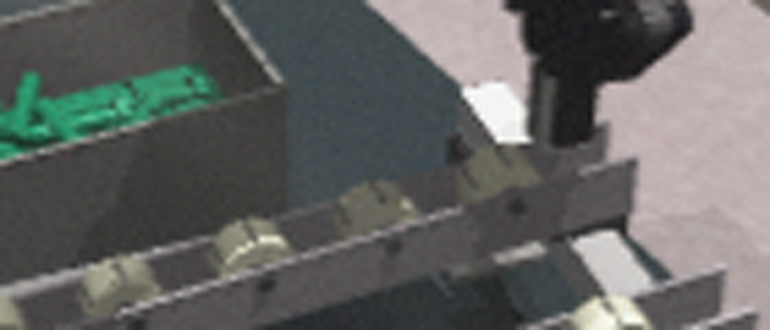

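Request:
carry_out(increments=[[0, 0, 0, 0.4, 6, 0, 0], [0, 0, 0, 0.4, 6, 0, 0], [0, 0, 0, 0.4, 6, 0, 0], [0, 0, 0, 0.4, 6, 0, 0]])

```text
time: 4.55
ee_pos: [0.6677, 0.0718, 0.1219]
tcp_rot: [-80.5, 89.9, -1.5]
wrist_force: [0.0, -1.1, 7.3]
opening: -0.0005
```

```bash
cat > look.py <<'E'
import sys
from h import *
o,e,R=pose(); print(e,o["wrist_force"])
a=vision.camera("side")[:,:,::-1]
cv2.imwrite(f"pics/s{sys.argv[1]}.png",cv2.resize(a[150:260,210:370],None,fx=5,fy=5,interpolation=cv2.INTER_CUBIC))
w=vision.camera("wrist")[:,:,::-1]; cv2.imwrite(f"pics/w{sys.argv[1]}.png",w)
o,e,R=pose(); print(e,o["wrist_force"],o["time"])
E
python3 look.py 3
```

```text
[0.66772821 0.07182264 0.12192798] [ 0.02372947 -1.13015476  7.32560094]
[0.66734529 0.07188386 0.1219469 ] [-0.18372764  0.02258733  6.17008262] 4.65
```

View pics/s3.png

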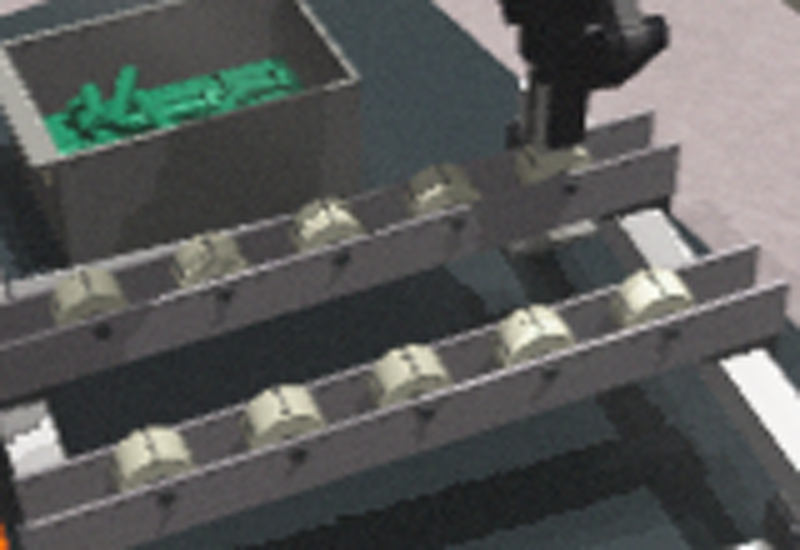

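View pics/w3.png

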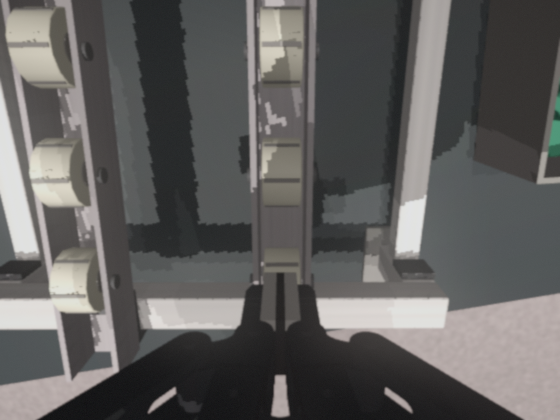

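Contact with wheel 1, about 7 N, is a little firm. I'll ease up about 0.9 mm while moving on.

Request:
carry_out(increments=[[0, 0, 0, -0.5, 3, 0, 0], [0, 0, 0, -0.4, 3, 0, 0]])

```text
time: 4.9
ee_pos: [0.6616, 0.073, 0.122]
tcp_rot: [-79.1, 90.0, -0.2]
wrist_force: [0.0, -0.8, 2.9]
opening: 0.0003
```

```bash
python3 -c "
from h import *
o,e,R=pose(); print(e,o['wrist_force'],o['time'])"
```

```text
[0.66164143 0.07297324 0.12198877] [ 0.004583   -0.79327523  2.88288417] 4.9
```

Request:
carry_out(increments=[[0, 0, 0, 0.55, 7, 0, 0], [0, 0, 0, 0.55, 7, 0, 0], [0, 0, 0, 0.55, 7, 0, 0], [0, 0, 0, 0.55, 7, 0, 0], [0, 0, 0, 0.55, 7, 0, 0], [0, 0, 0, 0.55, 7, 0, 0]])

```text
time: 5.65
ee_pos: [0.6203, 0.0811, 0.1185]
tcp_rot: [-78.6, 90.0, 0.4]
wrist_force: [0.2, -1.4, 3.9]
opening: 0.0001
```

```bash
python3 look.py 4
```

```text
[0.62030028 0.08110006 0.11850793] [ 0.1732978  -1.37669842  3.92697901]
[0.62009725 0.08118506 0.11859455] [-0.39557727  0.80468062  1.11437854] 5.75
```

View pics/s4.png

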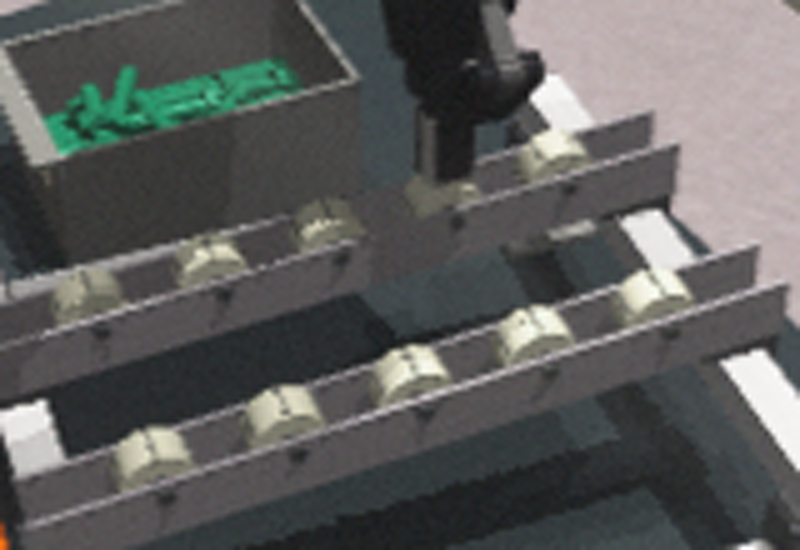

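View pics/w4.png

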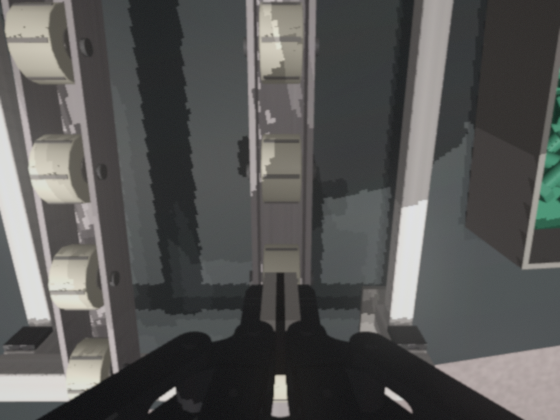

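Wheel 1's mark has moved and the press is 1 to 4 N. Continuing with the same slope.

Request:
carry_out(increments=[[0, 0, 0, 0.5, 7, 0, 0], [0, 0, 0, 0.5, 7, 0, 0], [0, 0, 0, 0.5, 7, 0, 0], [0, 0, 0, 0.5, 7, 0, 0], [0, 0, 0, 0.5, 7, 0, 0], [0, 0, 0, 0.5, 7, 0, 0], [0, 0, 0, 0.5, 7, 0, 0]])

```text
time: 6.62
ee_pos: [0.5722, 0.0905, 0.115]
tcp_rot: [-85.9, 90.0, -6.9]
wrist_force: [-0.4, -0.1, 2.7]
opening: -0.0002
```

```bash
python3 -c "
from h import *
o,e,R=pose(); print(e,o['wrist_force'],o['time'])"
```

```text
[0.57224797 0.09047606 0.11500331] [-0.37682627 -0.05462881  2.66950248] 6.625
```

Request:
carry_out(increments=[[0, 0, 0, 0.5, 7, 0, 0], [0, 0, 0, 0.5, 7, 0, 0], [0, 0, 0, 0.5, 7, 0, 0], [0, 0, 0, 0.5, 7, 0, 0], [0, 0, 0, 0.5, 7, 0, 0], [0, 0, 0, 0.5, 7, 0, 0], [0, 0, 0, 0.5, 7, 0, 0]])

```text
time: 7.5
ee_pos: [0.5241, 0.0999, 0.1115]
tcp_rot: [-81.9, 90.0, -3.0]
wrist_force: [0.7, -1.4, 3.1]
opening: 0.0001
```

```bash
python3 look.py 5
```

```text
[0.52414841 0.09988419 0.11146161] [ 0.72209287 -1.38626367  3.13582986]
[0.52394001 0.09995473 0.11154712] [-0.24002678 -0.87672264  1.37556022] 7.6
```

View pics/s5.png

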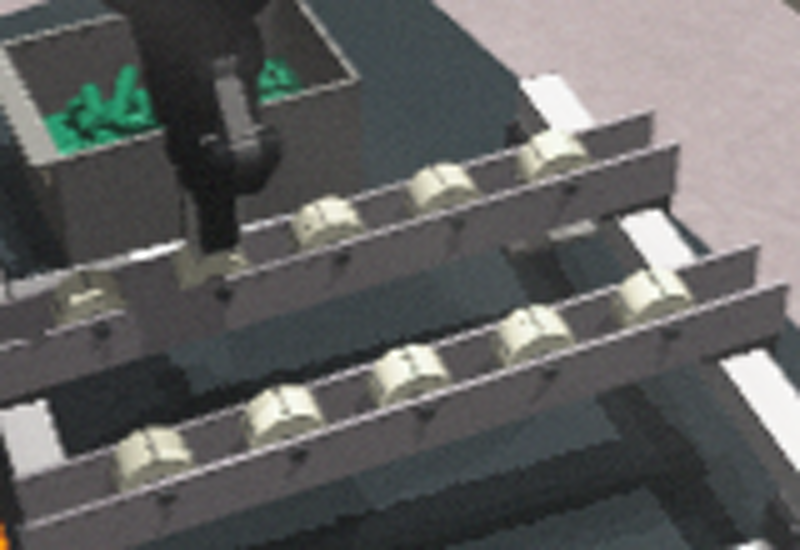

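View pics/w5.png

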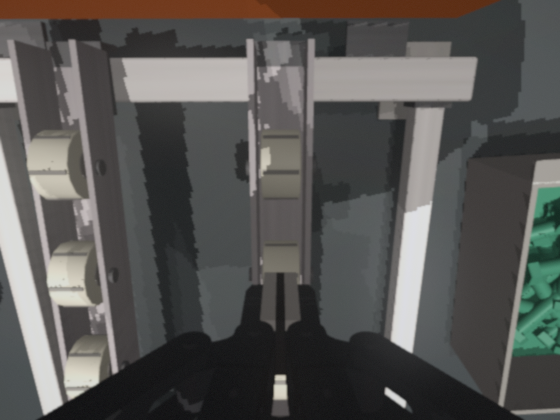

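Request:
carry_out(increments=[[0, 0, 0, 0.5, 7, 0, 0], [0, 0, 0, 0.5, 7, 0, 0], [0, 0, 0, 0.5, 7, 0, 0], [0, 0, 0, 0.5, 7, 0, 0], [0, 0, 0, 0.5, 7, 0, 0], [0, 0, 0, 0.5, 7, 0, 0], [0, 0, 0, 0.5, 7, 0, 0]])

```text
time: 8.48
ee_pos: [0.4761, 0.1093, 0.108]
tcp_rot: [-80.7, 90.0, -1.8]
wrist_force: [-0.4, -1.3, 4.1]
opening: 0.0002
```

```bash
python3 -c "
from h import *
o,e,R=pose(); print(e,o['wrist_force'],o['time'])"
```

```text
[0.47608501 0.10930226 0.10797362] [-0.35263758 -1.30977528  4.10236077] 8.475
```

Request:
carry_out(increments=[[0, 0, 0, 0.4, 7, 0, 0], [0, 0, 0, 0.4, 7, 0, 0], [0, 0, 0, 0, 5, 0, 0], [0, 0, 0, -10, 3, 0, 0], [0, 0, 0, -25, 0, 0, 0], [0, 0, 0, -25, 0, 0, 0], [0, 0, 0, 0, 0, 0, 0], [0, 0, 0, 0, 0, 0, 0]])

```text
time: 9.48
ee_pos: [0.4547, 0.1134, 0.1666]
tcp_rot: [112.7, 90.0, -168.3]
wrist_force: [0.1, -0.9, 0.5]
opening: 0.0002
```

```bash
python3 look.py 6
```

```text
[0.45466917 0.11342873 0.1665864 ] [ 0.14886417 -0.94857871  0.504057  ]
[0.45441883 0.11336553 0.16615193] [ 0.79889599  0.0952906  -0.56986558] 9.575
```

View pics/s6.png

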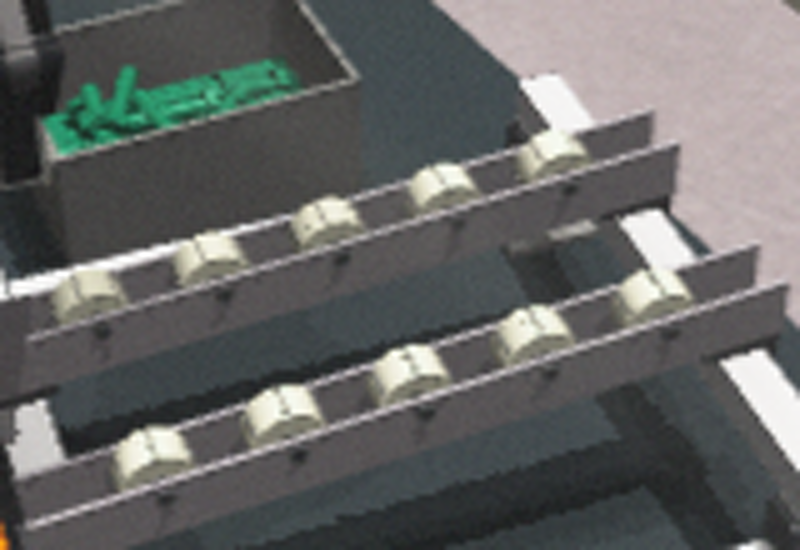

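Run:
```python
from h import *
a=cv2.imread("pics/side0.png"); 
b=vision.camera("side")[:,:,::-1]; cv2.imwrite("pics/side6.png",b)
f=lambda i:cv2.resize(i[168:215,215:340],None,fx=6,fy=6,interpolation=cv2.INTER_CUBIC)
cv2.imwrite("pics/cmp6.png",np.vstack([f(a),f(b)]))
```

```text
(no output)
```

View pics/cmp6.png

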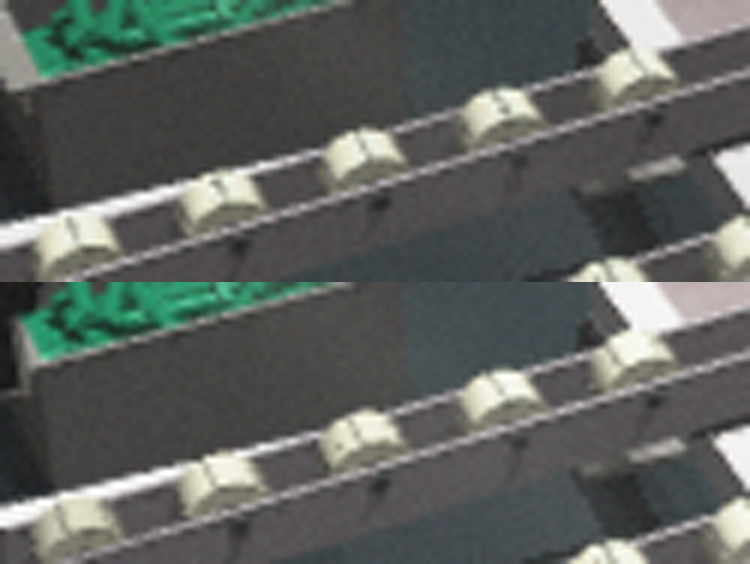

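```bash
python3 -c "
from h import *
o,e,R=pose(); print(e,R.round(3)); print(to((.6762,-.0222,.16)))"
```

```text
[0.45440453 0.11335303 0.16615346] [[-0.001 -0.981  0.192]
 [-0.     0.192  0.981]
 [-1.     0.001 -0.001]]
[   5.9 -243.7  -90.4]
```

Request:
carry_out(increments=[[0, 0, 0, 0, -30.5, -11.3, 0], [0, 0, 0, 0, -30.5, -11.3, 0], [0, 0, 0, 0, -30.5, -11.3, 0], [0, 0, 0, 0, -30.5, -11.3, 0], [0, 0, 0, 0, -30.5, -11.3, 0], [0, 0, 0, 0, -30.5, -11.3, 0], [0, 0, 0, 0, -30.5, -11.3, 0], [0, 0, 0, 0, -30.2, -11.3, 0], [0, 0, 0, 0, 0, 0, 0], [0, 0, 0, 0, 0, 0, 0]])

```text
time: 10.88
ee_pos: [0.676, -0.0218, 0.1663]
tcp_rot: [92.8, 89.9, 171.7]
wrist_force: [-0.0, 0.2, -0.5]
opening: -0.0001
```

```bash
python3 look.py 7; python3 -c "
from h import *
o,e,R=pose(); print(R.round(4)); print(to((.6762,-.0222,.124)))"
```

```text
[ 0.67604407 -0.02183901  0.16629794] [-0.00620912  0.23494265 -0.48551599]
[ 0.67595608 -0.02153785  0.16711379] [0.13977741 0.20302759 0.12279297] 10.975
[[-3.000e-04 -9.815e-01  1.915e-01]
 [ 1.000e-04  1.915e-01  9.815e-01]
 [-1.000e+00  3.000e-04  1.000e-04]]
[43.1 -0.4 -0.6]
```

View pics/w7.png

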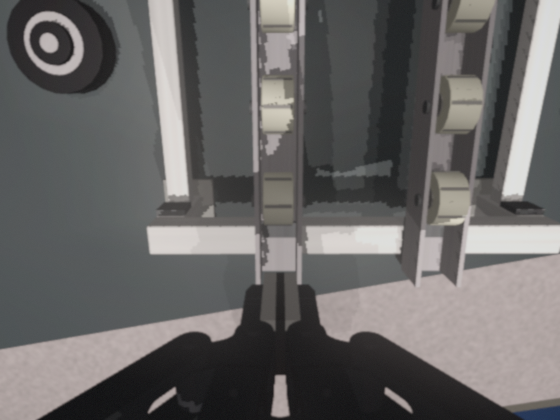

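Request:
carry_out(increments=[[0, 0, 0, 15, 0, -1.2, 0], [0, 0, 0, 15, 0, 0, 0], [0, 0, 0, 9, 0, 0, 0], [0, 0, 0, 3, 0, 0, 0], [0, 0, 0, 0, 0, 0, 0], [0, 0, 0, 0, 0, 0, 0], [0, 0, 0, 0, 0, 0, 0]])

```text
time: 11.85
ee_pos: [0.6766, -0.0232, 0.1255]
tcp_rot: [-79.2, 90.0, -0.2]
wrist_force: [-0.5, 0.6, 0.4]
opening: 0.0001
```

```bash
python3 -c "
from h import *
o,e,R=pose(); print(e,o['wrist_force'])"
```

```text
[ 0.67658476 -0.02323791  0.12545554] [-0.51341425  0.62263984  0.35006614]
```

Request:
carry_out(increments=[[0, 0, 0, 1.4, 6, 0, 0], [0, 0, 0, 1.2, 6, 0, 0], [0, 0, 0, 0.6, 6, 0, 0], [0, 0, 0, 0.5, 6, 0, 0]])

```text
time: 12.35
ee_pos: [0.6526, -0.0186, 0.122]
tcp_rot: [-86.7, 89.9, -7.7]
wrist_force: [0.4, -1.3, 6.7]
opening: -0.0002
```

```bash
python3 -c "
from h import *
o,e,R=pose(); print(e,o['wrist_force'])"
```

```text
[ 0.65260382 -0.0185942   0.12196438] [ 0.35846992 -1.25180746  6.74726266]
```

Request:
carry_out(increments=[[0, 0, 0, -0.4, 4, 0, 0], [0, 0, 0, -0.2, 4, 0, 0]])

```text
time: 12.6
ee_pos: [0.6447, -0.017, 0.1221]
tcp_rot: [-90.4, 90.0, -11.5]
wrist_force: [-0.2, -0.1, 1.6]
opening: 0.0002
```

```bash
python3 look.py 8
```

```text
[ 0.64471445 -0.01703981  0.12206994] [-0.23603925 -0.09462032  1.58605013]
[ 0.64461192 -0.01703209  0.12202207] [ 0.02513819 -0.15191747  3.36209831] 12.7
```

View pics/s8.png

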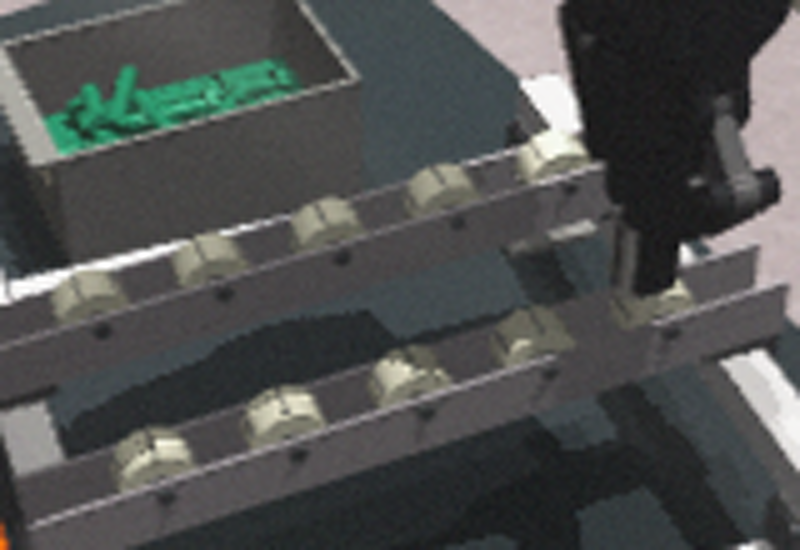

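Request:
carry_out(increments=[[0, 0, 0, 0.53, 7, 0, 0], [0, 0, 0, 0.53, 7, 0, 0], [0, 0, 0, 0.53, 7, 0, 0], [0, 0, 0, 0.53, 7, 0, 0], [0, 0, 0, 0.53, 7, 0, 0], [0, 0, 0, 0.53, 7, 0, 0]])

```text
time: 13.45
ee_pos: [0.6032, -0.0089, 0.1187]
tcp_rot: [10.4, 90.0, 89.4]
wrist_force: [0.2, -0.4, 0.9]
opening: -0.0
```

```bash
python3 -c "
from h import *
o,e,R=pose(); print(e,o['wrist_force'])"
```

```text
[ 0.60322436 -0.00892657  0.11870749] [ 0.20282708 -0.38806481  0.85449607]
```

Request:
carry_out(increments=[[0, 0, 0, 0.5, 7, 0, 0], [0, 0, 0, 0.5, 7, 0, 0], [0, 0, 0, 0.5, 7, 0, 0], [0, 0, 0, 0.5, 7, 0, 0], [0, 0, 0, 0.5, 7, 0, 0], [0, 0, 0, 0.5, 7, 0, 0], [0, 0, 0, 0.5, 7, 0, 0]])

```text
time: 14.32
ee_pos: [0.5552, 0.0005, 0.1152]
tcp_rot: [67.5, 90.0, 146.4]
wrist_force: [0.2, 0.7, -0.1]
opening: -0.0002
```

```bash
python3 look.py 9
```

```text
[5.55172669e-01 4.83425889e-04 1.15155358e-01] [ 0.17841393  0.73302488 -0.07131845]
[5.55075259e-01 5.26164936e-04 1.15300695e-01] [-0.19265808  0.61310335 -0.05618144] 14.425
```

View pics/s9.png

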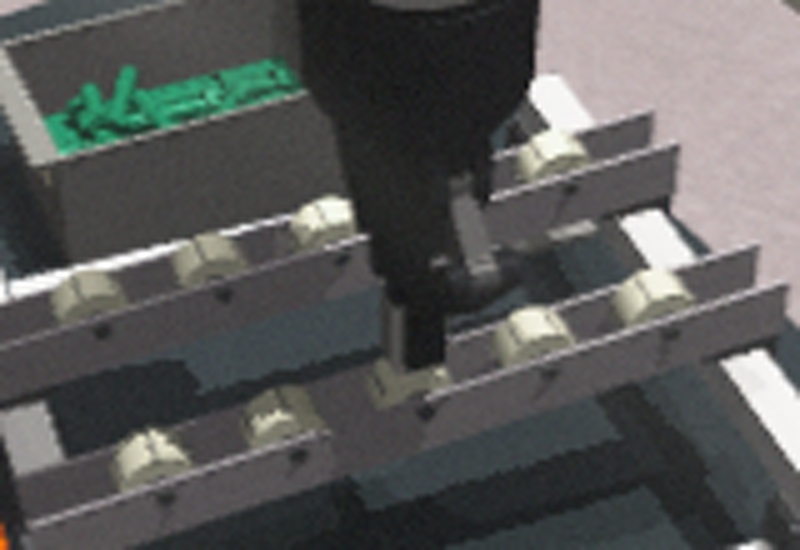

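View pics/w9.png

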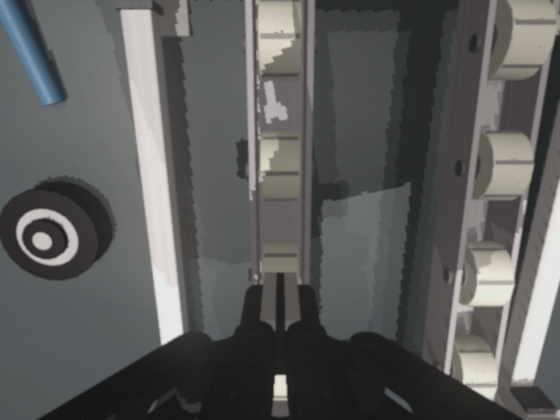

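Request:
carry_out(increments=[[0, 0, 0, 0.7, 7, 0, 0], [0, 0, 0, 0.6, 7, 0, 0], [0, 0, 0, 0.6, 7, 0, 0], [0, 0, 0, 0.6, 7, 0, 0], [0, 0, 0, 0.6, 7, 0, 0], [0, 0, 0, 0.5, 7, 0, 0], [0, 0, 0, 0.5, 7, 0, 0]])

```text
time: 15.3
ee_pos: [0.5074, 0.0099, 0.1114]
tcp_rot: [-85.5, 90.0, -6.6]
wrist_force: [0.4, 0.6, 4.0]
opening: -0.0001
```

```bash
python3 -c "
from h import *
o,e,R=pose(); print(e,o['wrist_force'])"
```

```text
[0.50737063 0.00985122 0.11143801] [0.399765   0.59013496 3.99321797]
```

Request:
carry_out(increments=[[0, 0, 0, 0.5, 7, 0, 0], [0, 0, 0, 0.5, 7, 0, 0], [0, 0, 0, 0.5, 7, 0, 0], [0, 0, 0, 0.5, 7, 0, 0], [0, 0, 0, 0.5, 7, 0, 0], [0, 0, 0, 0.5, 7, 0, 0], [0, 0, 0, 0.5, 7, 0, 0]])

```text
time: 16.18
ee_pos: [0.4593, 0.0192, 0.108]
tcp_rot: [-88.1, 90.0, -9.2]
wrist_force: [0.6, -0.8, 4.7]
opening: 0.0002
```

```bash
python3 -c "
from h import *
o,e,R=pose(); print(e,o['wrist_force'])"
```

```text
[0.45930211 0.01922954 0.10795354] [ 0.55203797 -0.81209727  4.71949149]
```

Request:
carry_out(increments=[[0, 0, 0, 0.4, 7, 0, 0], [0, 0, 0, 0.4, 7, 0, 0], [0, 0, 0, 0, 5, 0, 0], [0, 0, 0, -10, 3, 0, 0], [0, 0, 0, -25, 0, 0, 0], [0, 0, 0, -15, 0, 0, 0], [0, 0, 0, 0, -50, 0, 0], [0, 0, 0, 0, -50, 0, 0], [0, 0, 0, 0, -50, 0, 0], [0, 0, 0, 0, -50, 0, 0], [0, 0, 0, 0, -43, 0, 0], [0, 0, 0, 0, 0, 0, 0]])

```text
time: 17.68
ee_pos: [0.678, -0.0238, 0.1538]
tcp_rot: [99.4, 89.8, 178.3]
wrist_force: [-1.5, -0.2, 1.2]
opening: 0.0003
```

```bash
python3 look.py 10
python3 - <<'E'
from h import *
a=cv2.imread("pics/side0.png")
b=vision.camera("side")[:,:,::-1]
f=lambda i:cv2.resize(i[198:248,225:350],None,fx=6,fy=6,interpolation=cv2.INTER_CUBIC)
cv2.imwrite("pics/cmp10.png",np.vstack([f(a),f(b)]))
print(pose()[1],to((.6762,-.0226,.1255)))
E
```

```text
[ 0.67803143 -0.02382917  0.15383576] [-1.49800934 -0.21097221  1.19438517]
[ 0.67616833 -0.0232398   0.15603264] [-0.4746736  0.1997965  0.8879503] 17.775
[ 0.67584362 -0.02311337  0.1568658 ] [31.4 -0.3  0.6]
```

View pics/cmp10.png

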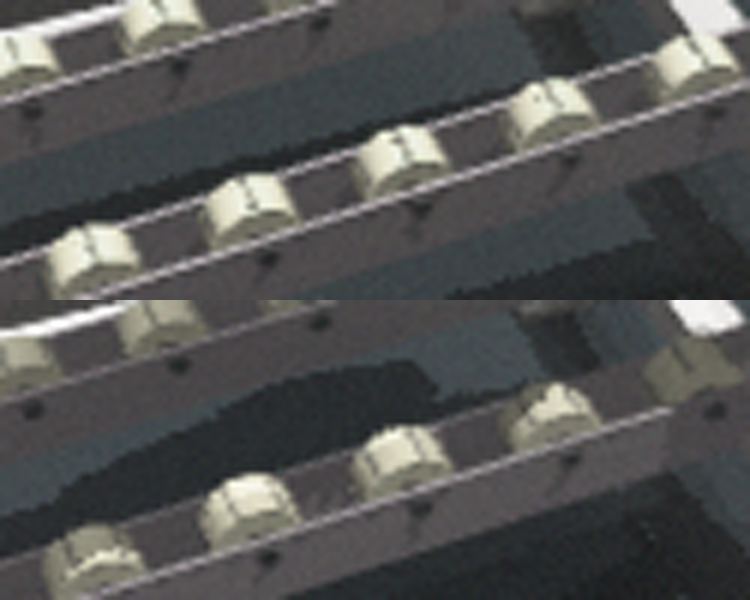

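View pics/w10.png

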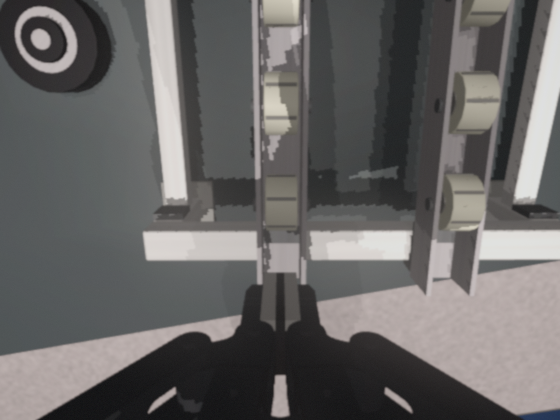

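All b marks moved, and b3 now shows two lines where it showed one, though the force there was near zero. I'll do a second light stroke on b with the tip tilted 4° to match the slope.

Request:
carry_out(increments=[[0, 0, -4, 0, 0, 0, 0], [0, 0, 0, 12, 0, 0, 0], [0, 0, 0, 12, 0, 0, 0], [0, 0, 0, 5, 0, 0, 0], [0, 0, 0, 0, 0, 0, 0], [0, 0, 0, 0, 0, 0, 0], [0, 0, 0, 0, 0, 0, 0], [0, 0, 0, 0, 0, 0, 0]])

```text
time: 18.82
ee_pos: [0.6785, -0.0236, 0.1281]
tcp_rot: [-90.0, 86.0, -11.0]
wrist_force: [-0.2, 1.6, 0.4]
opening: -0.0002
```

Run:
```python
from h import *
o,e,R=pose(); print(e,o['wrist_force'],R.round(3))
print(to((.6762,-.0226,.1238)))
```

```text
[ 0.67847631 -0.02363187  0.12813332] [-0.24663536  1.61809255  0.40696719] [[ 0.069 -0.979  0.192]
 [-0.013  0.192  0.981]
 [-0.998 -0.07   0.   ]]
[4.2 2.7 0.6]
```

Request:
carry_out(increments=[[0, 0, 0, 2.5, 2, 0, 0], [0, 0, 0, 1.8, 4, 0, 0], [0, 0, 0, 0, 7, 0, 0], [0, 0, 0, 0, 7, 0, 0], [0, 0, 0, 0, 7, 0, 0]])

```text
time: 19.45
ee_pos: [0.6518, -0.0184, 0.1221]
tcp_rot: [-89.9, 86.0, -11.0]
wrist_force: [0.2, -0.7, 1.7]
opening: -0.0
```

Run:
```python
from h import *
o,e,R=pose(); print(e,o['wrist_force'])
```

```text
[ 0.65177147 -0.01840871  0.12207612] [ 0.19764642 -0.67767425  1.66081867]
```

Contact at 1.7 N. Continuing along the slope, slightly lower.

Request:
carry_out(increments=[[0, 0, 0, 0.1, 7, 0, 0], [0, 0, 0, 0.1, 7, 0, 0], [0, 0, 0, 0, 7, 0, 0], [0, 0, 0, 0, 7, 0, 0], [0, 0, 0, 0, 7, 0, 0], [0, 0, 0, 0, 7, 0, 0], [0, 0, 0, 0, 7, 0, 0]])

```text
time: 20.32
ee_pos: [0.6041, -0.0091, 0.1186]
tcp_rot: [-89.9, 85.9, -11.0]
wrist_force: [-0.2, -0.9, 4.1]
opening: -0.0002
```

Request:
carry_out(increments=[[0, 0, 0, 0, 7, 0, 0], [0, 0, 0, 0, 7, 0, 0], [0, 0, 0, 0, 7, 0, 0], [0, 0, 0, 0, 7, 0, 0], [0, 0, 0, 0, 7, 0, 0], [0, 0, 0, 0, 7, 0, 0], [0, 0, 0, 0, 7, 0, 0]])

```text
time: 21.2
ee_pos: [0.5562, 0.0003, 0.1152]
tcp_rot: [-90.0, 85.9, -11.0]
wrist_force: [0.3, -0.2, 3.8]
opening: -0.0002
```

Request:
carry_out(increments=[[0, 0, 0, 0, 7, 0, 0], [0, 0, 0, 0, 7, 0, 0], [0, 0, 0, 0, 7, 0, 0], [0, 0, 0, 0, 7, 0, 0], [0, 0, 0, 0, 7, 0, 0], [0, 0, 0, 0, 7, 0, 0], [0, 0, 0, 0, 7, 0, 0]])

```text
time: 22.08
ee_pos: [0.5082, 0.0097, 0.1117]
tcp_rot: [-89.9, 85.9, -11.0]
wrist_force: [0.3, -0.5, 3.7]
opening: -0.0004
```

Request:
carry_out(increments=[[0, 0, 0, 0, 7, 0, 0], [0, 0, 0, 0, 7, 0, 0], [0, 0, 0, 0, 7, 0, 0], [0, 0, 0, 0, 7, 0, 0], [0, 0, 0, 0, 7, 0, 0], [0, 0, 0, 0, 7, 0, 0], [0, 0, 0, 0, 7, 0, 0]])

```text
time: 22.95
ee_pos: [0.4603, 0.0191, 0.1083]
tcp_rot: [-89.9, 85.9, -11.0]
wrist_force: [0.3, -0.2, 2.1]
opening: 0.0
```

Request:
carry_out(increments=[[0, 0, 0, 0, 7, 0, 0], [0, 0, 0, 0, 7, 0, 0], [0, 0, 0, -0.2, 6, 0, 0], [0, 0, 0, -10, 3, 0, 0], [0, 0, 0, -25, 0, 0, 0], [0, 0, 0, -15, 0, 0, 0], [0, 0, 0, 0, 0, 0, 0]])

```text
time: 23.82
ee_pos: [0.435, 0.0242, 0.1574]
tcp_rot: [-89.6, 85.9, -10.6]
wrist_force: [0.8, 0.4, -0.3]
opening: -0.0001
```

Run:
```python
from h import *
o,e,R=pose(); print(e,o['wrist_force'])
print(to((.695,.0667,.160)))
```

```text
[0.43500667 0.02417855 0.15744755] [ 0.79533636  0.44417356 -0.29612599]
[  15.2 -246.5   91.6]
```

Request:
carry_out(increments=[[0, 0, 0, 0, -49, 18.4, 0], [0, 0, 0, 0, -49, 18.4, 0], [0, 0, 0, 0, -49, 18.4, 0], [0, 0, 0, 5, -49, 18.4, 0], [0, 0, 0, 10, -49, 18, 0], [0, 0, 0, 0, 0, 0, 0], [0, 0, 0, 0, 0, 0, 0], [0, 0, 0, 0, 0, 0, 0]])

```text
time: 24.82
ee_pos: [0.6922, 0.0667, 0.1596]
tcp_rot: [-89.7, 85.9, -10.8]
wrist_force: [-0.6, -0.2, -0.0]
opening: -0.0004
```

```bash
python3 look.py 11;  python3 - <<'E'
from h import *
print(to((.695,.0664,.128)))
a=cv2.imread("pics/side0.png")
b=vision.camera("side")[:,:,::-1]
f=lambda i:cv2.resize(i[198:248,225:350],None,fx=6,fy=6,interpolation=cv2.INTER_CUBIC)
cv2.imwrite("pics/cmp11.png",np.vstack([f(a),f(b)]))
E
```

```text
[0.69217485 0.06671184 0.15961273] [-0.60883012 -0.20167063 -0.02137732]
[0.69232167 0.06671302 0.16006817] [-0.12996043  0.14878667 -0.01737304] 24.925
[32.2 -0.4  0.2]
```

View pics/cmp11.png

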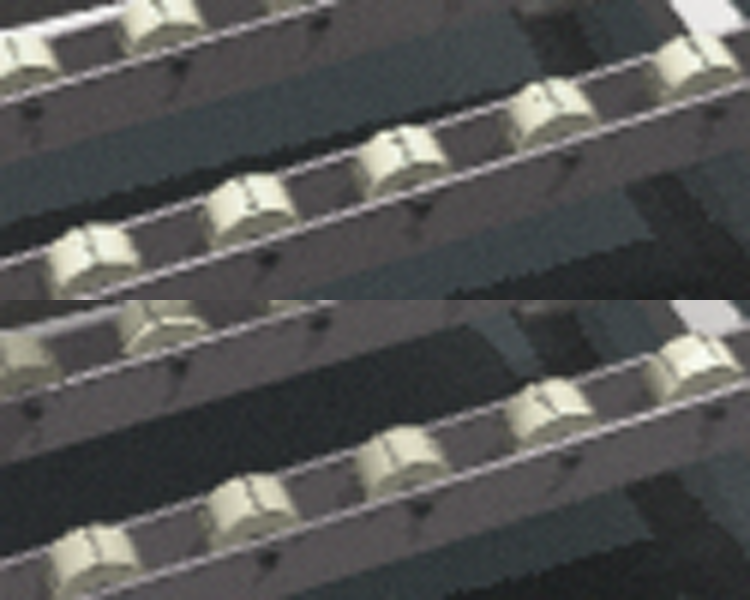

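View pics/w11.png

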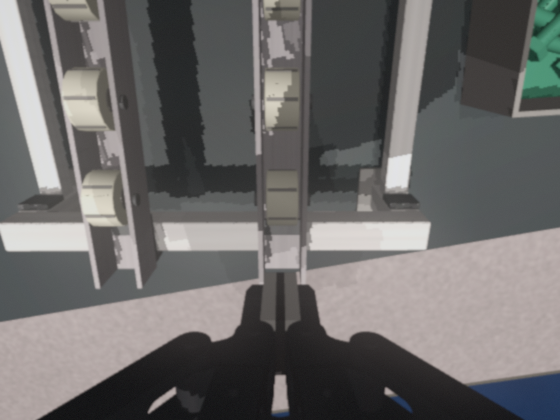

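Request:
carry_out(increments=[[0, 0, 0, 12, 0, 0.7, 0], [0, 0, 0, 12, 0, 0, 0], [0, 0, 0, 8, 0, 0, 0], [0, 0, 0, 0, 0, 0, 0], [0, 0, 0, 0, 0, 0, 0], [0, 0, 0, 0, 0, 0, 0]])

```text
time: 25.72
ee_pos: [0.6954, 0.0672, 0.127]
tcp_rot: [-89.8, 86.0, -10.9]
wrist_force: [0.9, -0.8, -0.5]
opening: -0.0
```

Run:
```python
from h import *
o,e,R=pose(); print(e,o['wrist_force'])
```

```text
[0.69540841 0.0671798  0.12702072] [ 0.9182392  -0.78221196 -0.5326399 ]
```

Request:
carry_out(increments=[[0, 0, 0, 2, 2, 0, 0], [0, 0, 0, 1.2, 4, 0, 0], [0, 0, 0, 0, 7, 0, 0], [0, 0, 0, 0, 7, 0, 0], [0, 0, 0, 0, 7, 0, 0]])

```text
time: 26.35
ee_pos: [0.6686, 0.0723, 0.122]
tcp_rot: [-89.9, 86.0, -11.0]
wrist_force: [-1.1, -0.4, 3.1]
opening: 0.0
```

Request:
carry_out(increments=[[0, 0, 0, 0, 7, 0, 0], [0, 0, 0, 0, 7, 0, 0], [0, 0, 0, 0, 7, 0, 0], [0, 0, 0, 0, 7, 0, 0], [0, 0, 0, 0, 7, 0, 0], [0, 0, 0, 0, 7, 0, 0], [0, 0, 0, 0, 7, 0, 0]])

```text
time: 27.22
ee_pos: [0.6208, 0.0817, 0.1185]
tcp_rot: [-89.9, 85.9, -10.9]
wrist_force: [-0.4, 0.2, 5.4]
opening: 0.0005
```

Request:
carry_out(increments=[[0, 0, 0, 0, 7, 0, 0], [0, 0, 0, 0, 7, 0, 0], [0, 0, 0, 0, 7, 0, 0], [0, 0, 0, 0, 7, 0, 0], [0, 0, 0, 0, 7, 0, 0], [0, 0, 0, 0, 7, 0, 0], [0, 0, 0, 0, 7, 0, 0]])

```text
time: 28.1
ee_pos: [0.5729, 0.0911, 0.1151]
tcp_rot: [-89.9, 85.9, -10.9]
wrist_force: [-0.4, -0.9, 4.8]
opening: -0.0001
```

Request:
carry_out(increments=[[0, 0, 0, 0, 7, 0, 0], [0, 0, 0, 0, 7, 0, 0], [0, 0, 0, 0, 7, 0, 0], [0, 0, 0, 0, 7, 0, 0], [0, 0, 0, 0, 7, 0, 0], [0, 0, 0, 0, 7, 0, 0], [0, 0, 0, 0, 7, 0, 0]])

```text
time: 28.98
ee_pos: [0.5249, 0.1004, 0.1117]
tcp_rot: [-89.9, 85.9, -11.0]
wrist_force: [-0.2, -0.3, 3.8]
opening: -0.0
```

Request:
carry_out(increments=[[0, 0, 0, 0, 7, 0, 0], [0, 0, 0, 0, 7, 0, 0], [0, 0, 0, 0, 7, 0, 0], [0, 0, 0, 0, 7, 0, 0], [0, 0, 0, 0, 7, 0, 0], [0, 0, 0, 0, 7, 0, 0], [0, 0, 0, 0, 7, 0, 0]])

```text
time: 29.85
ee_pos: [0.477, 0.1098, 0.1083]
tcp_rot: [-89.9, 85.9, -11.0]
wrist_force: [1.2, 0.3, 3.1]
opening: -0.0002
```

Contact on all five. Now past wheel 5, lift clear, then a last look.

Request:
carry_out(increments=[[0, 0, 0, 0, 7, 0, 0], [0, 0, 0, 0, 7, 0, 0], [0, 0, 0, -0.2, 6, 0, 0], [0, 0, 0, -10, 3, 0, 0], [0, 0, 0, -30, 0, 0, 0], [0, 0, 0, -40, 0, 0, 0], [0, 0, 0, -40, 0, 0, 0], [0, 0, 0, -20, 50, 0, 0], [0, 0, 0, 0, 50, 0, 0], [0, 0, 0, 0, 0, 0, 0], [0, 0, 0, 0, 0, 0, 0], [0, 0, 0, 0, 0, 0, 0]])

```text
time: 31.35
ee_pos: [0.3476, 0.1351, 0.2389]
tcp_rot: [-90.3, 86.0, -11.4]
wrist_force: [0.7, -0.5, 0.1]
opening: 0.0001
```

Run:
```python
from h import *
o,e,R=pose(); print(e,o['wrist_force'],o['time'])
a=cv2.imread("pics/side0.png")
b=vision.camera("side")[:,:,::-1]; t=vision.camera("top")[:,:,::-1]
f=lambda i:cv2.resize(i[160:260,205:375],None,fx=4.5,fy=3,interpolation=cv2.INTER_CUBIC)
cv2.imwrite("pics/cmp12.png",np.vstack([f(a),f(b)]))
t0=cv2.imread("pics/top0.png"); g=lambda i:cv2.resize(i[130:310,150:410],None,fx=1.5*1,fy=3/2,interpolation=cv2.INTER_CUBIC)
cv2.imwrite("pics/top12.png",np.hstack([g(t0),g(t)]))
# rail edge shift: phase correlation over rail-end regions (side)
for n,x,y,(r0,r1,c0,c1) in [("side a low",a,b,(200,225,205,225)),("side ends",a,b,(165,230,325,370)),("side bolt/pulley",a,b,(300,365,235,350)),("bin",a,b,(145,190,210,285)),("b low",a,b,(232,262,212,235))]:
    p=[cv2.cvtColor(np.ascontiguousarray(i[r0:r1,c0:c1]),cv2.COLOR_BGR2GRAY).astype(np.float32) for i in (x,y)]
    print(n,cv2.phaseCorrelate(p[0],p[1]))
```

```text
[0.34762475 0.13511167 0.23890632] [ 0.73925173 -0.50109028  0.1040723 ] 31.35
side a low ((0.04063708415526612, 0.3993107083619378), 1.0355807728767394)
side ends ((0.5217997466604309, -0.04142002806207046), 0.988817415708377)
side bolt/pulley ((0.006497628098834696, 0.01191691362031122), 1.00003320298813)
bin ((0.5694997826521515, 0.5247354231600667), 1.0152427446930496)
b low ((0.024701521474819188, -0.09393035274367811), 0.9973050461875068)
```

View pics/cmp12.png

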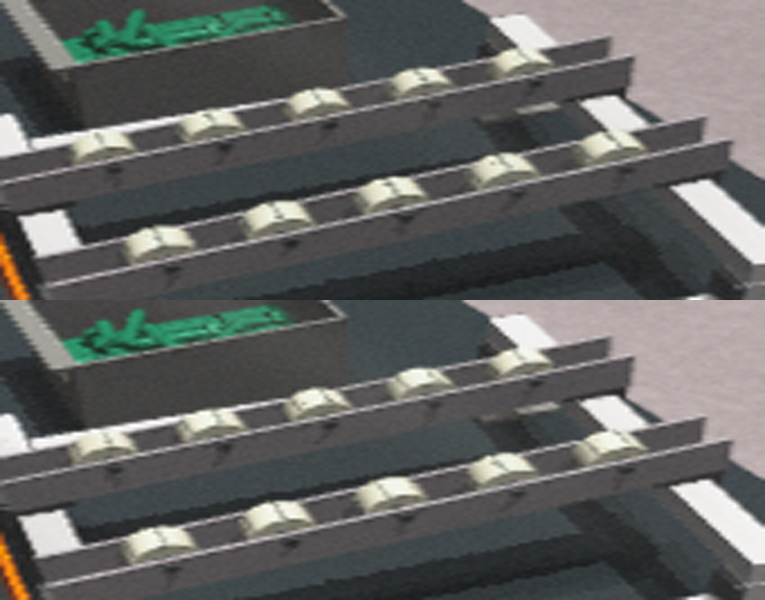

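View pics/top12.png

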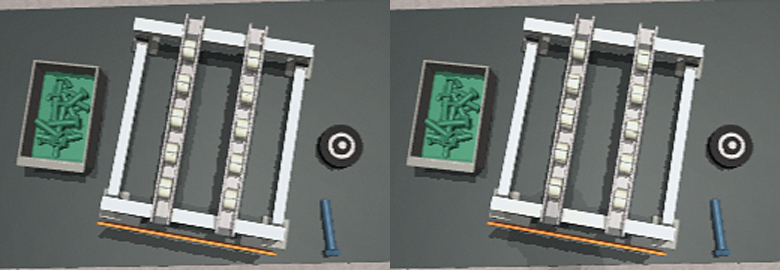

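Run:
```python
from h import *
a=cv2.imread("pics/side0.png"); b=vision.camera("side")[:,:,::-1].copy(); cv2.imwrite("pics/side13.png",b)
f=lambda i:cv2.resize(i[165:240,330:375],None,fx=8,fy=8,interpolation=cv2.INTER_NEAREST)
cv2.imwrite("pics/ends13.png",np.hstack([f(a),f(b)]))
t0=cv2.imread("pics/top0.png");t=vision.camera("top")[:,:,::-1].copy()
g=lambda i:cv2.resize(i[135:160,265:335],None,fx=5.5,fy=5.5,interpolation=cv2.INTER_NEAREST)
g2=lambda i:cv2.resize(i[255:295,245:315],None,fx=5.5,fy=5.5,interpolation=cv2.INTER_NEAREST)
cv2.imwrite("pics/tends13.png",np.vstack([np.hstack([g(t0),g(t)]),np.hstack([g2(t0),g2(t)])]))
```

```text
(no output)
```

View pics/ends13.png

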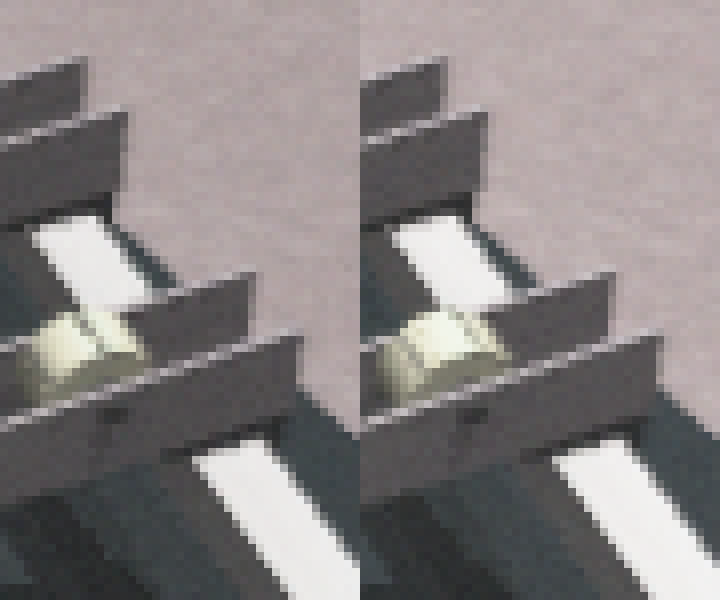

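View pics/tends13.png

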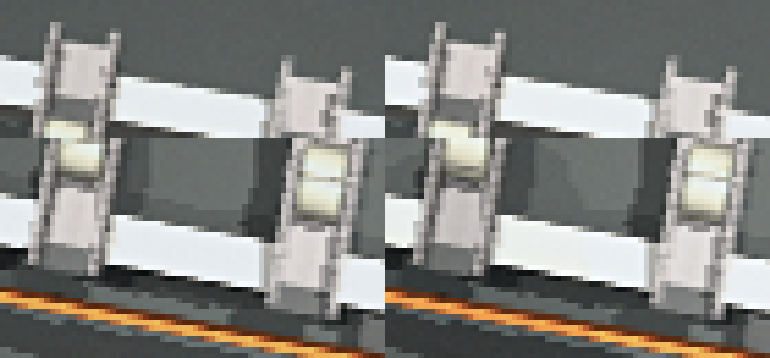

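The rail ends are in the same pixels before and after in both views (sub-pixel at most), the wheel marks have turned, and the bin, pulley and bolt are unmoved. Handing in.

```bash
python3 -c "
from workcell import job_done,sensors
print(sensors.get_obs()['time']); print(job_done())"
```

```text
31.55
the job is handed in; nothing more can be done
None
```

All ten wheels run free, and the job was handed in at 31.6 s of the 62 s allowed. I stroked the shut fingertip over each rail twice, from the loading end to the stop. On the second pass the tip was tilted 4° to match the slope. Each return was made with the tip lifted clear, so nothing was rolled backwards.

- **Press:** readings over the wheels on both rails were mostly 2–5 N. The highest were about 7 N, on first touch at wheels a1 and b1, after which I eased off.
- **One weak reading:** wheel b3 read about 0 N on the first pass. Its mark had still moved, and the second pass over it read 3.8 N.
- **Wheel turn:** the before-and-after pictures show the marks moved on the wheels of both rails. The marks repeat around each wheel, so I could not measure the exact angle. From the contact length I estimate about 1 rad or more per pass.
- **Rails and loose parts:** the rail ends sit in the same pixels as at the start, in both the side and top views. The bolt and pulley measured no shift in the side view. The bin and the loading-end patch gave about half a pixel in the image comparison, but the bin looks unmoved in the top view.
- **At the end:** the arm was clear, in free air, with only noise on the force sensor.

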